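# Turn the sample rotator by its arms until the vial stands upright

## Task

The end-over-end sample rotator on the worktop is switched off and its one vial hangs in the lower half of the carousel. Grip nothing: with your fingertips push the carousel round gently by its arms, one arm after another, until the arm that carries the vial points straight up, so that the vial stands upright with its cap on top. Push on the arms only, not on the vial; do not shift or tip the rotator, leave the vial rack, cap jar and timer beside it alone, and finish with the carousel at rest and the hand withdrawn.

Things in the scene. Friction and masses are not known exactly. Their poses are not given: they have to be found in the camera images.
- rotator: White motor head (92 mm wide, top at z 198 mm) on a housing (140 mm wide, top 88 mm) and grey foot plate 210 x 156 mm; 2.8 kg, loose, on rubber feet. Head and housing lie at x -7 to +98 mm; the carousel turns in front of them. Origin: centre of the underside. Its x runs along the axle from front to rear (the front faces -x, roughly the robot), y to the left as seen from the front, z up.
- axle (a point): Centre of the carousel: on the axle, in the middle plane of the arms, 60 mm in front of the rotator's origin and 150 mm above the worktop. Fixed to the rotator, with the rotator's axes; it does not turn with the carousel. Between the arms' middle plane and the motor head lie 55 mm, free but for the thin axle.
- carousel (a joint): Turn of the carousel, rad. 0 (or any whole turn, 6.283) = the vial's arm points straight up; grows clockwise as seen from the front: at +1.57 the vial's arm points to the rotator's -y, at 3.14 straight down. Turns either way (its ends are two whole turns off), with a steady friction of 0.10 N m (1.4 N at 70 mm from the axle) and a little damping, and stays where it is left.
- spoke_tip (a point): Outer end of the vial's arm, 115 mm from the axle, in the arms' middle plane; z points outward along the arm. The carousel is a spoked wheel without a rim: six equal straight aluminium arms 60 degrees apart, from the hub (radius 30 mm) to 115 mm, each 10 mm wide across the push, 14 mm deep along the axle, with a half-round end. The carousel weighs 0.17 kg.
- vial: 2 ml vial with a screw cap, 12 mm in diameter, 32 mm long, fixed in a clip on the front of one arm; the other five clips are empty. Origin: centre of its bottom, 63.5 mm from the axle and 20.5 mm in front of the arms' middle plane; z points outward along the arm to its cap. The clips stand 7 to 29 mm in front of the middle plane; behind the arms nothing stands out.
- vial_rack: Blue vial rack with vials in it, 55 x 150 x 51 mm (x, y, z), loose, on the worktop to the right of the rotator, its length roughly from front to rear. Origin: centre of its underside.
- cap_jar: Small clear jar with a black lid, 45 mm in diameter, 60 mm high, loose, on the worktop close to the right of the rotator's housing. Origin: centre of its underside.
- timer: White bench timer, 26 x 62 x 62 mm (x, y, z), loose, standing close to the left of the rotator. Origin: centre of its underside.

How it is judged:
At the end, for the whole second after the job is handed in: The vial's own axis is within 0.09 rad (5 degrees) of vertical with the cap on top, the carousel is at rest (under 0.05 rad/s), the rotator stands upright within 20 mm of where it stood, and the vial rack, cap jar and timer are within 20 mm of where they stood (angle between vial's own z axis and vertical below 0.09 rad and velocity of joint carousel between -0.05 and 0.05 rad/s and angle between rotator's own z axis and vertical below 0.03 rad and distance of each of rotator, vial_rack, cap_jar, timer from where it was at the start of the episode below 0.02 m); the robot touches nothing.
It fails at once if the vial is pushed or gripped (more than 2 N on it) (contact force between any of the fingers, the arm and vial above 2 N).
It fails at once if the rotator or its carousel is gripped or pushed hard (more than 30 N by fingers or arm) (contact force between any of the fingers, the arm and rotator above 30 N).
It fails at once if the rotator is shifted more than 20 mm, lifted or tipped (distance of rotator from where it was at the start of the episode above 0.02 m or height (world z) of rotator above 0.008 m or angle between rotator's own z axis and vertical above 0.06 rad).
It fails at once if a bystander (vial rack, cap jar, timer) is moved more than 20 mm (distance of any of vial_rack, cap_jar, timer from where it was at the start of the episode above 0.02 m).
It also fails if it takes over 58 s, if anything falls off the work surface, if the arm or the gripper's body presses on something with over 40 N, if the wrist force passes 120 N, or if a joint passes its speed limit or range.

## Robot

A 6-joint arm with a two-finger parallel gripper is mounted at the origin on a cart in front of the work surface, level with it; the furniture and walls round the work are solid. World frame = base frame: x ahead of the robot, y to its left, z up, the work surface at z = 0. Lengths are in m, angles in rad, forces in N, time in s.
With the tool pointing down it reaches from about 0.35 to 0.725 m from the base axis. Payload 6 kg.
Tool frame: the origin (TCP) lies on the centre line of the jaws, within the pads' length; the fingertips stand r.nose_length ahead of it and the grasp point (between the pads) lies 5 mm behind it (r.nose_length is the distance from the TCP to the fingertips, in m); z points along the fingers, y is the line along which they close (so a half turn about z gives the same grasp; the last joint's range is limited). The gripper opens to 85 mm and grips with 20 to 120 N. Pads are 22 mm wide; open, the fingers measure 114 mm over their backs; the gripper's body (76 mm by 85 mm) begins 54 mm behind the grasp point. The pads swing forward as they close: fully open they stand 13 mm farther back than shut.
Start: joints at [1.551, 0.04, 0.085, 0, -1.615, -0.334], TCP at [0.208, 0.563, 0.245] pointing down, gripper open.
Joint ranges: [-2.56, 2.56], [-1.29, 2.01], [-1.08, 1.49], [-3.29, 1.98], [-2.81, -0.18], [-2.99, 2.99]. Speed limits (rad/s): [2.57, 2.57, 3.01, 3.14, 3.14, 3.14].

## Interface

Orientations are given as a unit quaternion [x, y, z, w].
In Python, from cell import r gives the robot as it stands.
- The arm moves only by the tool jog_arm, never from a script. Its argument "targets" is a list of rows, each an object of numbers: "tx", "ty", "tz": the shift along the tool's x, y, z in cm; "turn": the turn about the tool's z in degrees; "claw": the finger opening in cm, from 0 to 8.54. In form: [{"tx": .., "ty": .., "tz": .., "turn": .., "claw": ..}, ...]. A call has 1 to 20 rows; each row shifts and turns the commanded pose from where the row before left it, along the tool's axes as they then stand; what a row does not reach is not made up. A row lasts 1/12 s, in which the tool goes at most 41.7 mm and 7.16 degrees, less where a joint would pass 70% of its speed; a pose out of reach is approached as far as the arm can. A call is refused whole if a number of a shift passes 4.17 or a number of a turn 7.16, either way. A call with a gripper value outside its range is refused whole. The fingers move at their own pace and stop on an object; "grip_force" is the grip in N (left out, the last holds). Time passes only in rows, so rows that do not move let the fingers close. It gives the time, the measured TCP pose, the force, the opening and the grip force at its end, in the units of the state.
- r.read_state(): the state, without advancing time (a new reading comes with each control period).
- r.capture(name): name is "scene" or "side" or "wrist"; returns (picture, depth): 420x560x3 uint8, blue, green, red; 420x560 float32, m along the optical axis (not along the pixel's ray), 0 where there is no reading.
- r.camera_model(name): a dict with "intrinsics" (3x3 intrinsics, pixels), "xyz" and "orientation" of the camera in the world. Camera axes: x right, y up, looking along -z (the intrinsics and any distortion apply to the point x, -y, -z); pixel columns grow to the right and rows downward; lengths in m; the calibration is good to about 2 mm. A picture is of the moment at which its call begins: read the wrist's pose just before it. camera_model takes no time and is no camera call; for the wrist camera it gives the pose at the moment of the call.
- r.job_done(): hands the job in; it is judged then, once.
The state is a dict: "t": time; "qpos": joint angles; "qd": joint speeds; "joint_torque": joint torques, N m; "eef_pos": TCP position; "eef_rot": TCP orientation; "wrist_force": force on the tool from outside, world axes, zero at the start; "wrist_torque": the same for the moment, N m; "grip_width": opening from 0.0 (shut) to 1.0 (fully open); "grasp_force": force on a finger pad.
Only numpy, scipy, OpenCV 4.12 (cv2) and the standard library are available. Lean on these libraries where they do the work, as an engineer would, in place of code of your own. Each camera call takes 0.05 s, during which the arm holds its last target. There are 200 camera calls.

## Working session

There is one attempt and no reset: what is moved stays moved. The work goes in short steps, Python scripts to look and compute and a tool call to move; the robot and the scene stay as the last step left them, time stands still between calls to the robot, and variables do not carry over. Pictures are saved under pics/ and viewed, at most 10 in all, crops included, and the job is handed in when it is done.

Besides the shell and the picture viewer there is one more tool, called after "Request:" as name(argument=value, ...) on one line, values as JSON. jog_arm: Moves the arm, as the interface text tells. Its arguments: {"type":"object","properties":{"targets":{"type":"array"},"grip_force":{"type":"number"}},"required":["targets"]}

```bash
mkdir -p pics; python3 - <<'E'
from cell import r
import cv2,numpy as np
s=r.read_state();print({k:np.round(v,3).tolist() for k,v in s.items()},r.nose_length)
ims=[]
for n in("scene","side"):
    p,d=r.capture(n);m=r.camera_model(n);print(n,{k:np.round(v,4).tolist() for k,v in m.items() if k in("intrinsics","xyz","orientation")},list(m))
    cv2.imwrite(f"pics/{n}0.png",p);np.save(n+"0.npy",d)
E
```

```text
{'t': 0.0, 'qpos': [1.551, 0.041, 0.084, -0.0, -1.615, -0.334], 'qd': [-0.001, 0.0, -0.0, 0.001, 0.0, -0.001], 'joint_torque': [0.001, -36.821, 34.742, 6.932, -0.005, 0.0], 'eef_pos': [0.208, 0.563, 0.244], 'eef_rot': [0.984, -0.176, -0.0, 0.001], 'wrist_force': [0.156, 0.661, 0.411], 'wrist_torque': [0.008, -0.037, -0.075], 'grasp_force': 0.0, 'grip_width': 0.994} 0.014
scene {'intrinsics': [[527.28, 0.0, 278.3336], [0.0, 527.28, 214.5499], [0.0, 0.0, 1.0]], 'xyz': [0.9736, 0.5377, 1.1733], 'orientation': [0.1174, 0.2378, 0.8722, 0.411]} ['intrinsics', 'xyz', 'orientation']
side {'intrinsics': [[520.6288, 0.0, 283.1563], [0.0, 520.6288, 213.4308], [0.0, 0.0, 1.0]], 'xyz': [0.7348, -0.4703, 0.9478], 'orientation': [0.347, 0.0568, 0.1733, 0.92]} ['intrinsics', 'xyz', 'orientation']
```

View pics/scene0.png

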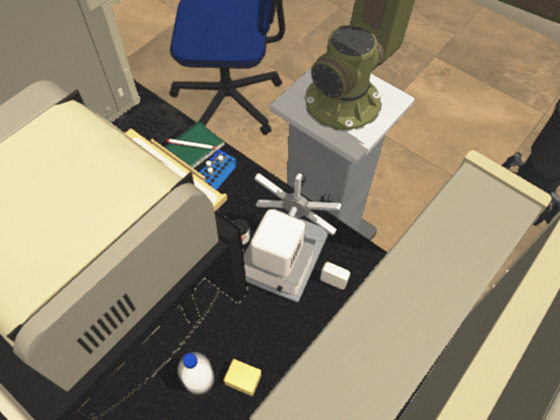

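View pics/side0.png

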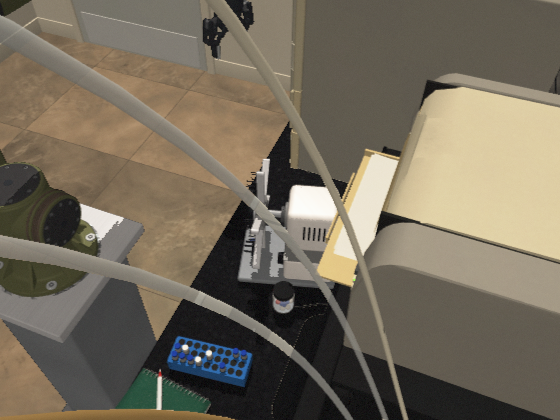

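The scene view shows the rotator with its head at about (280,240) and the carousel hub at (297,203). The rack is at (215,168), the jar at (243,230) and the timer at (335,274). The side view shows the carousel edge-on at (262,215), the head at (315,225), the jar at (284,297) and the rack at (210,360). Next I'll convert these to world positions.

```bash
cat > h.py <<'E'
from cell import r
import cv2,numpy as np
from scipy.spatial.transform import Rotation as R
def cloud(n,p=None,d=None):
    m=r.camera_model(n)
    if d is None: p,d=r.capture(n)
    K=np.array(m["intrinsics"]);v,u=np.mgrid[:420,:560]
    c=np.stack([(u-K[0,2])/K[0,0]*d,-(v-K[1,2])/K[1,1]*d,-d],-1)
    w=c@R.from_quat(m["orientation"]).as_matrix().T+m["xyz"]
    w[d==0]=np.nan
    return p,w
E
python3 - <<'E'
from h import *
W={}
for n in("scene","side"):
    p=cv2.imread(f"pics/{n}0.png");_,w=cloud(n,p,np.load(n+"0.npy"));W[n]=w
    pts=dict(scene=dict(hub=(297,203),head=(280,240),jar=(243,230),rack=(215,168),timer=(335,270)),side=dict(head=(305,215),jar=(284,288),rack=(210,360)))[n]
    for k,(u,v) in pts.items(): print(n,k,np.round(w[v,u],3))
    # head top
    x=w.reshape(-1,3);c=p.reshape(-1,3)
    h=pts["head"];h0=w[h[1],h[0]]
    m=(abs(x[:,2]-.198)<.006)&(np.hypot(*(x[:,:2]-h0[:2]).T)<.12)&(c.min(1)>150)
    q=x[m][:,:2].astype(np.float32);print("headtop",cv2.minAreaRect(q),len(q))
np.savez("w0.npz",**W)
E
```

```text
scene hub [0.459 0.181 0.176]
scene head [0.567 0.22  0.203]
scene jar [0.542 0.086 0.058]
scene rack [ 0.441 -0.102  0.039]
scene timer [0.487 0.321 0.062]
headtop ((0.5280463099479675, 0.1959690898656845), (0.15009857714176178, 0.08821894228458405), 15.326371192932129) 1598
side head [0.551 0.159 0.196]
side jar [0.542 0.076 0.056]
side rack [ 0.465 -0.109  0.034]
headtop ((0.5160990953445435, 0.1758628785610199), (0.16768142580986023, 0.10389575362205505), 31.2742862701416) 1431
```

```bash
python3 - <<'E'
from h import *
W=np.load("w0.npz")
x=np.concatenate([W["scene"].reshape(-1,3),W["side"].reshape(-1,3)])
src=np.r_[np.zeros(420*560),np.ones(420*560)]
ok=(np.hypot(x[:,0]-.5,x[:,1]-.19)<.17)&(x[:,2]>.02)&(x[:,2]<.28);x=x[ok];src=src[ok]
# head top, clear of the carousel: erode by requiring x>0.50
yaw=np.radians(15)
for it in range(4):
    ax=np.array([np.cos(yaw),np.sin(yaw)]);ay=np.array([-ax[1],ax[0]])
    s=x[:,:2]@ax
    if it==0: s0=np.array([.459,.181])@ax
    m=(abs(s-s0)<.016)&(x[:,2]>.16)
    c=np.cov(x[m].T);
    # axis = horizontal normal of plane of carousel
    ev,V=np.linalg.eigh(c);n=V[:,0]*np.sign(V[0,0]);yaw=np.arctan2(n[1],n[0]);s0=np.median(x[m][:,:2]@np.array([np.cos(yaw),np.sin(yaw)]))
    print(m.sum(),np.degrees(yaw),n.round(3),s0)
ax=np.array([np.cos(yaw),np.sin(yaw)]);ay=np.array([-ax[1],ax[0]])
for k in(0,1):
    h=(abs(x[:,2]-.198)<.004)&(src==k)&(x[:,:2]@ax>s0+.05)
    q=x[h][:,:2].astype(np.float32);print("head",cv2.minAreaRect(q),np.percentile(q@ax,[1,99]).round(3),np.percentile(q@ay,[1,99]).round(3))
print("hist s",np.histogram(x[x[:,2]>.12][:,:2]@ax-s0,bins=np.arange(-.05,.19,.01))[0])
# front view plot of carousel slab
im=np.full((600,600,3),255,np.uint8)
sl=abs(x[:,:2]@ax-s0)<.035
t=x[:,:2]@ay;print("t range head etc")
for (tt,z,k,ss) in zip(t[sl],x[sl][:,2],src[sl],(x[:,:2]@ax-s0)[sl]):
    u=int(300-(tt-t[sl].mean())*2000);v=int(580-z*2000)
    col=(0,0,255) if k else (255,0,0)
    if ss<-.012: col=(0,160,0)
    cv2.circle(im,(u,v),1,col,-1)
print("tmean",t[sl].mean())
cv2.imwrite("pics/front.png",im)
E
```

```text
1417 15.358342044154996 [0.964 0.265 0.028] 0.48511124348325757
1582 15.318596901445893 [0.964 0.264 0.022] 0.4842777395238176
1592 15.286405973734531 [0.964 0.264 0.022] 0.4841482661168187
1594 15.286065182272491 [0.964 0.264 0.022] 0.48414636323672267
head ((0.5828038454055786, 0.2117973268032074), (0.15815044939517975, 0.08786507695913315), 17.384546279907227) [0.541 0.633] [0.008 0.092]
head ((0.5542806386947632, 0.19709736108779907), (0.09237080067396164, 0.09065135568380356), 13.146024703979492) [0.543 0.63 ] [0.003 0.087]
hist s [   0   10  196  296  776 1121   31   51   35   86  234  432  476  483
  496  489  489  491  427  461  399    0    0]
t range head etc
tmean 0.0409534024146007
```

View pics/front.png

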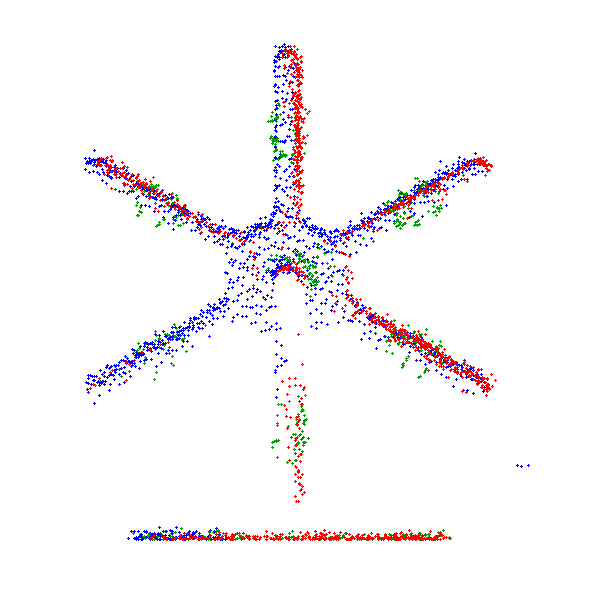

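The reprojected front view shows arms at 0°, ±60°, ±120° and 180°, with the axle at about pixel (288,280). I still need to know which lower arm carries the vial.

```bash
python3 - <<'E'
import cv2,numpy as np
a=cv2.imread("pics/scene0.png")[165:265,240:350];b=cv2.imread("pics/side0.png")[150:290,225:315]
f=lambda i:cv2.resize(i,(390,int(390*i.shape[0]/i.shape[1])),interpolation=cv2.INTER_CUBIC)
a,b=f(a)[:600],f(b)[:600]
o=np.zeros((600,790,3),np.uint8);o[:a.shape[0],:390]=a;o[:b.shape[0],400:]=b
cv2.imwrite("pics/crop0.png",o)
E
```

```text
(no output)
```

View pics/crop0.png

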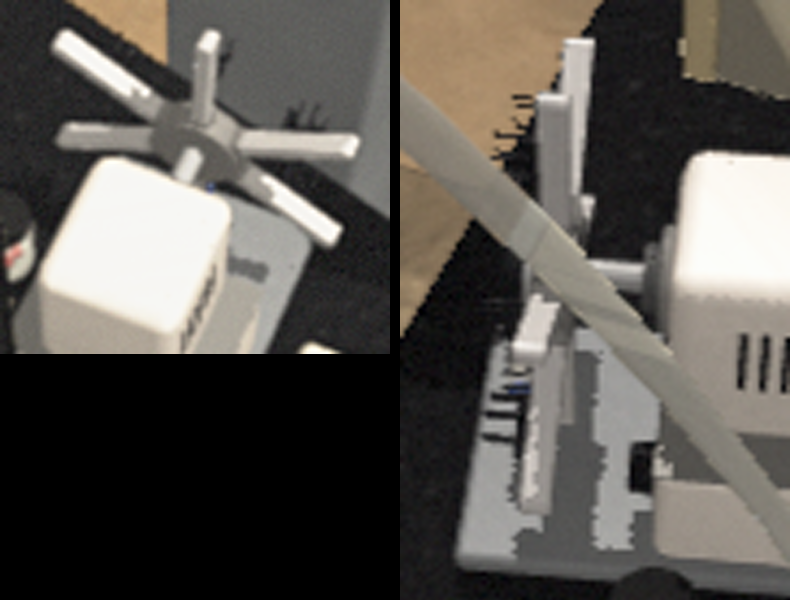

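Both views show a blue speck, at about (299,218) in scene and (253,239) in side, probably part of the vial. I'll triangulate it.

```bash
python3 - <<'E'
from h import *
yaw=np.radians(15.3);ax=np.array([np.cos(yaw),np.sin(yaw),0]);ay=np.array([-ax[1],ax[0],0])
for n,box in(("scene",(180,245,270,330)),("side",(180,280,235,290))):
    p=cv2.imread(f"pics/{n}0.png").astype(int);m=r.camera_model(n);K=np.array(m["intrinsics"]);M=R.from_quat(m["orientation"]).as_matrix()
    b=(p[...,0]-p[...,2]>25);b[:box[0]]=0;b[box[1]:]=0;b[:,:box[2]]=0;b[:,box[3]:]=0
    for v,u in np.argwhere(b):
        d=M@[(u-K[0,2])/K[0,0],-(v-K[1,2])/K[1,1],-1];c=np.array(m["xyz"])
        o=[]
        for so in(.462,.470):
            X=c+d*(so-c@ax)/(d@ax);o+=[round((X@ay-.047)*1e3),round((X[2]-.15)*1e3)]
        print(n,u,v,p[v,u],"t,z rel axle (mm) at vial planes",o)
E
```

```text
scene 299 217 [133 105  94] t,z rel axle (mm) at vial planes [4, -82, 7, -67]
scene 299 218 [117  84  78] t,z rel axle (mm) at vial planes [5, -86, 7, -72]
side 252 238 [141 110 107] t,z rel axle (mm) at vial planes [-3, -85, -48, -27]
side 250 240 [83 53 46] t,z rel axle (mm) at vial planes [-28, -60, -72, -4]
side 251 240 [93 61 51] t,z rel axle (mm) at vial planes [-16, -75, -61, -18]
side 252 240 [86 65 60] t,z rel axle (mm) at vial planes [-4, -90, -49, -32]
side 253 240 [84 62 56] t,z rel axle (mm) at vial planes [8, -106, -38, -47]
side 254 240 [85 61 56] t,z rel axle (mm) at vial planes [21, -122, -25, -62]
```

The blue speck triangulates to about (t 0, z -85 mm) from the axle, so the vial is on the arm pointing straight down. Plan: push the top arm sideways to the right from above, with the closed fingers slightly behind the middle plane. The strokes are 0→30°, -30→30° twice, then -30→0°.

Request:
jog_arm(targets=[{"tz":-2.2,"turn":-7.12,"claw":0},{"tz":-2.2,"turn":-7.12,"claw":0},{"tz":-2.2,"turn":-7.12,"claw":0},{"tz":-2.0,"turn":-7.12,"claw":0},{"turn":-7.12,"claw":0},{"claw":0},{"claw":0},{"claw":0}], grip_force=20)

```text
invalid input
```

Request:
jog_arm(targets=[{"tx":0.98,"ty":2.64},{"tx":0.98,"ty":2.64},{"tx":0.98,"ty":2.64},{"tx":0.98,"ty":2.64},{"tx":0.98,"ty":2.64},{"tx":0.98,"ty":2.64},{"tx":0.98,"ty":2.64},{"tx":0.98,"ty":2.64},{"tx":0.98,"ty":2.64},{"tx":0.98,"ty":2.64},{"tx":0.98,"ty":2.64},{"tx":0.98,"ty":2.64},{"tx":0.98,"ty":2.64},{"tx":0.98,"ty":2.64},{"tx":0.98,"ty":2.64},{},{}])

```text
invalid input
```

```bash
cat >> h.py <<'E'
c_,s_=np.cos(np.radians(15.3)),np.sin(np.radians(15.3))
def rel():
    s=r.read_state();e=np.array(s["eef_pos"]);T=R.from_quat(s["eef_rot"]).as_matrix()
    print("t",s["t"],"rel axle mm: s %.1f t %.1f tcp z %.1f"%((e[0]*c_+e[1]*s_-.487)*1e3,(-e[0]*s_+e[1]*c_-.047)*1e3,e[2]*1e3),"toolx yaw",np.degrees(np.arctan2(T[1,0],T[0,0])).round(1),"grip",s["grip_width"],"F",np.round(s["wrist_force"],1))
E
python3 - <<'E'
from h import *
rel()
p,_=r.capture("wrist");q,_=r.capture("side");u,_=r.capture("scene")
f=lambda i:cv2.resize(i,(395,int(395*i.shape[0]/i.shape[1])))
o=np.vstack([np.hstack([f(p),f(q[60:270,180:460])]),np.hstack([f(u[100:310,200:480]),f(u)])]);cv2.imwrite("pics/a1.png",o[:600])
E
```

```text
t 0.1 rel axle mm: s -138.2 t 440.8 tcp z 244.4 toolx yaw -20.3 grip 1.0003576780395493 F [-0.9  0.2 -0.7]
```

View pics/a1.png

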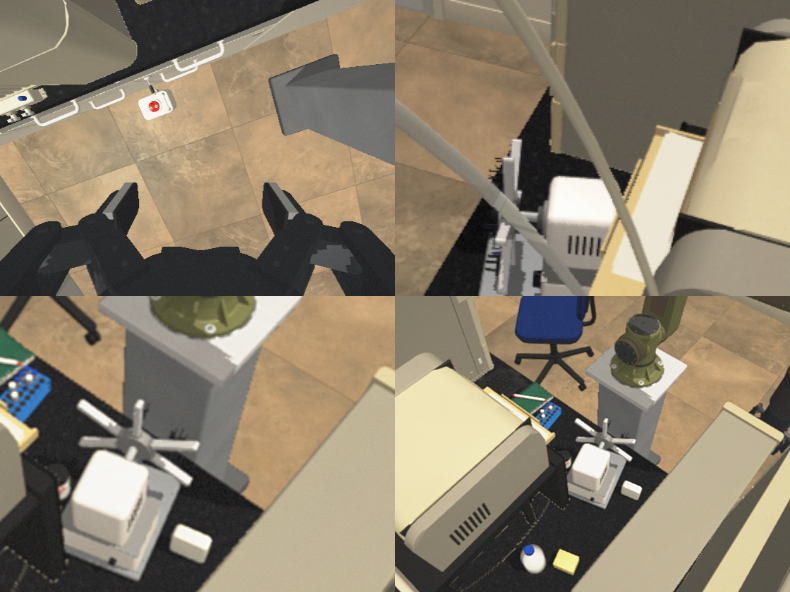

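The picture shows nothing has moved: both moves were refused, probably because each row needs all five keys. A grey cabinet stands to the robot's left in the scene view, around (380,470) of this montage, so I'll check where it lies before crossing.

```bash
python3 - <<'E'
from h import *
W=np.load("w0.npz")
for u,v in((470,165),(540,205),(400,270),(330,340),(460,190),(500,220)): print("scene",u,v,W["scene"][v,u].round(3))
for u,v in((300,60),(295,160),(350,120)): print("side",u,v,W["side"][v,u].round(3))
for n in W:
    x=W[n].reshape(-1,3);m=(x[:,0]>.1)&(x[:,0]<.5)&(x[:,1]>.1)&(x[:,1]<.75)&(x[:,2]>.27);x=x[m];print(n,m.sum(),x.min(0) if len(x) else"",x.max(0) if len(x) else"")
E
```

```text
scene 470 165 [0.435 0.469 0.545]
scene 540 205 [0.433 0.579 0.545]
scene 400 270 [0.644 0.481 0.544]
scene 330 340 [0.778 0.466 0.545]
scene 460 190 [0.482 0.479 0.544]
scene 500 220 [0.492 0.547 0.545]
side 300 60 [0.428 0.456 0.329]
side 295 160 [0.427 0.457 0.039]
side 350 120 [0.553 0.456 0.206]
scene 9204 [0.17083216 0.45464591 0.27001681] [0.49999852 0.63560083 0.55207929]
side 4713 [0.17380837 0.44933333 0.27006376] [0.49998298 0.6352534  0.47577596]
```

Request:
jog_arm(targets=[{"tx":0,"ty":0,"tz":-2.2,"turn":-7.12,"claw":0},{"tx":0,"ty":0,"tz":-2.2,"turn":-7.12,"claw":0},{"tx":0,"ty":0,"tz":-2.2,"turn":-7.12,"claw":0},{"tx":0,"ty":0,"tz":-2,"turn":-7.12,"claw":0},{"tx":0,"ty":0,"tz":0,"turn":-7.12,"claw":0},{"tx":0,"ty":0,"tz":0,"turn":0,"claw":0},{"tx":0,"ty":0,"tz":0,"turn":0,"claw":0}], grip_force=20)

```text
t: 0.83
eef_pos: [0.2077, 0.5628, 0.3306]
eef_rot: [0.991, 0.132, -0.0, 0.0]
wrist_force: [2.0, -1.2, -1.2]
grip_width: 0.007
grasp_force: 0.0
```

The cabinet occupies x > 0.43, y > 0.455, so the straight path stays about 14 cm clear of it.

Request:
jog_arm(targets=[{"tx":0.98,"ty":2.64,"tz":0,"turn":0,"claw":0},{"tx":0.98,"ty":2.64,"tz":0,"turn":0,"claw":0},{"tx":0.98,"ty":2.64,"tz":0,"turn":0,"claw":0},{"tx":0.98,"ty":2.64,"tz":0,"turn":0,"claw":0},{"tx":0.98,"ty":2.64,"tz":0,"turn":0,"claw":0},{"tx":0.98,"ty":2.64,"tz":0,"turn":0,"claw":0},{"tx":0.98,"ty":2.64,"tz":0,"turn":0,"claw":0},{"tx":0.98,"ty":2.64,"tz":0,"turn":0,"claw":0},{"tx":0.98,"ty":2.64,"tz":0,"turn":0,"claw":0},{"tx":0.98,"ty":2.64,"tz":0,"turn":0,"claw":0},{"tx":0.98,"ty":2.64,"tz":0,"turn":0,"claw":0},{"tx":0.98,"ty":2.64,"tz":0,"turn":0,"claw":0},{"tx":0.98,"ty":2.64,"tz":0,"turn":0,"claw":0},{"tx":0.98,"ty":2.64,"tz":0,"turn":0,"claw":0},{"tx":0.98,"ty":2.64,"tz":0,"turn":0,"claw":0},{"tx":0,"ty":0,"tz":0,"turn":0,"claw":0},{"tx":0,"ty":0,"tz":0,"turn":0,"claw":0}])

```text
t: 2.25
eef_pos: [0.4547, 0.2186, 0.3301]
eef_rot: [0.991, 0.13, -0.001, 0.001]
wrist_force: [-0.5, 0.0, -0.2]
grip_width: -0.0
grasp_force: 0.0
```

```bash
python3 - <<'E'
from h import *
rel()
p,_=r.capture("wrist");q,_=r.capture("side");u,_=r.capture("scene")
f=lambda i:cv2.resize(i,(395,int(395*i.shape[0]/i.shape[1])))
o=np.vstack([np.hstack([f(p),f(q[60:270,180:460])]),np.hstack([f(u[100:310,200:480]),f(u)])]);cv2.imwrite("pics/a2.png",o[:600])
E
```

```text
t 2.25 rel axle mm: s 9.2 t 43.9 tcp z 330.1 toolx yaw 15.0 grip -0.0003900481249609347 F [-0.5  0.  -0.2]
```

View pics/a2.png

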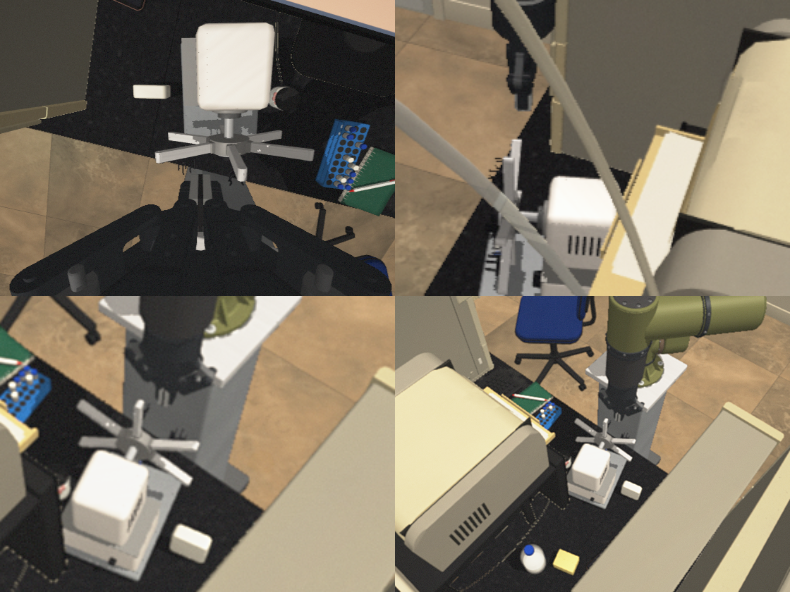

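The fingers hang above the gap to the left of the top arm, 9 mm behind the middle plane. Now down and the first stroke.

Request:
jog_arm(targets=[{"tx":0,"ty":0,"tz":2,"turn":0,"claw":0},{"tx":0,"ty":0,"tz":2,"turn":0,"claw":0},{"tx":0,"ty":0,"tz":2,"turn":0,"claw":0},{"tx":0,"ty":0,"tz":1.5,"turn":0,"claw":0},{"tx":0,"ty":0,"tz":1,"turn":0,"claw":0},{"tx":0,"ty":0.8,"tz":0,"turn":0,"claw":0},{"tx":0,"ty":0.7,"tz":0,"turn":0,"claw":0},{"tx":0,"ty":0.7,"tz":0,"turn":0,"claw":0},{"tx":0,"ty":0.7,"tz":0,"turn":0,"claw":0},{"tx":0,"ty":0.7,"tz":0,"turn":0,"claw":0},{"tx":0,"ty":0.7,"tz":0,"turn":0,"claw":0},{"tx":0,"ty":0.7,"tz":0,"turn":0,"claw":0},{"tx":0,"ty":0.7,"tz":0,"turn":0,"claw":0},{"tx":0,"ty":0.7,"tz":0,"turn":0,"claw":0},{"tx":0,"ty":0.7,"tz":0,"turn":0,"claw":0},{"tx":0,"ty":0,"tz":0,"turn":0,"claw":0},{"tx":0,"ty":0,"tz":0,"turn":0,"claw":0}])

```text
t: 3.82
eef_pos: [0.4731, 0.1506, 0.2463]
eef_rot: [0.991, 0.133, -0.0, 0.0]
wrist_force: [0.4, -0.6, 0.5]
grip_width: 0.002
grasp_force: 0.0
```

```bash
cat >> h.py <<'E'
def front(name=None):
    """carousel slab points from both cameras in (t,z) about the axle; arm angle mod 60 (clockwise from up, deg)"""
    P=[]
    for n in("scene","side"):
        p,w=cloud(n);P.append(w[p.min(2)>70].reshape(-1,3))
    x=np.concatenate(P);s=x[:,0]*c_+x[:,1]*s_-.487;t=-x[:,0]*s_+x[:,1]*c_-.047;z=x[:,2]-.15
    rr=np.hypot(t,z);m=(abs(s)<.014)&(rr>.045)&(rr<.118)&(z>-.06)
    a=np.arctan2(-t[m],z[m]);h=np.histogram(np.degrees(a),bins=np.arange(-180,181,10))[0]
    A=np.angle(np.exp(6j*a).mean())/6
    print("angle mod60: %.1f"%np.degrees(A),"coherence %.2f"%abs(np.exp(6j*a).mean()),"n",m.sum());print("hist from -180 by 10:",h)
E
python3 - <<'E'
from h import *
rel();front()
E
```

```text
t 3.8167 rel axle mm: s 9.1 t -26.6 tcp z 246.3 toolx yaw 15.3 grip 0.002026651990548442 F [ 0.4 -0.6  0.5]
angle mod60: 25.2 coherence 0.92 n 1036
hist from -180 by 10: [  0   0  16  30   0   0   0   0 143  74   0   0   0   0 139  24   0   0
   0  18  76   1   0   0   0  28 413   2   0   0   0  17  54   1   0   0]
```

The carousel has turned 25°. For the next stroke: lift, go back left past the following arm, descend and sweep.

Request:
jog_arm(targets=[{"tx":0,"ty":-0.5,"tz":-1,"turn":0,"claw":0},{"tx":0,"ty":0,"tz":-2,"turn":0,"claw":0},{"tx":0,"ty":0,"tz":-2.5,"turn":0,"claw":0},{"tx":0,"ty":-2.3,"tz":0,"turn":0,"claw":0},{"tx":0,"ty":-2.3,"tz":0,"turn":0,"claw":0},{"tx":0,"ty":-2.3,"tz":0,"turn":0,"claw":0},{"tx":0,"ty":-2.3,"tz":0,"turn":0,"claw":0},{"tx":0,"ty":-2.3,"tz":0,"turn":0,"claw":0},{"tx":0,"ty":0,"tz":0,"turn":0,"claw":0},{"tx":0,"ty":0,"tz":2,"turn":0,"claw":0},{"tx":0,"ty":0,"tz":2,"turn":0,"claw":0},{"tx":0,"ty":0,"tz":1.5,"turn":0,"claw":0},{"tx":0,"ty":0,"tz":0,"turn":0,"claw":0}])

```text
t: 5.0
eef_pos: [0.4402, 0.2668, 0.2434]
eef_rot: [0.991, 0.134, -0.002, 0.001]
wrist_force: [-0.5, -0.4, -0.3]
grip_width: -0.001
grasp_force: 0.0
```

Request:
jog_arm(targets=[{"tx":0,"ty":0.7,"tz":0,"turn":0,"claw":0},{"tx":0,"ty":0.7,"tz":0,"turn":0,"claw":0},{"tx":0,"ty":0.7,"tz":0,"turn":0,"claw":0},{"tx":0,"ty":0.7,"tz":0,"turn":0,"claw":0},{"tx":0,"ty":0.7,"tz":0,"turn":0,"claw":0},{"tx":0,"ty":0.7,"tz":0,"turn":0,"claw":0},{"tx":0,"ty":0.7,"tz":0,"turn":0,"claw":0},{"tx":0,"ty":0.7,"tz":0,"turn":0,"claw":0},{"tx":0,"ty":0.7,"tz":0,"turn":0,"claw":0},{"tx":0,"ty":0.7,"tz":0,"turn":0,"claw":0},{"tx":0,"ty":0.7,"tz":0,"turn":0,"claw":0},{"tx":0,"ty":0.7,"tz":0,"turn":0,"claw":0},{"tx":0,"ty":0.7,"tz":0,"turn":0,"claw":0},{"tx":0,"ty":0.7,"tz":0,"turn":0,"claw":0},{"tx":0,"ty":0.7,"tz":0,"turn":0,"claw":0},{"tx":0,"ty":0.7,"tz":0,"turn":0,"claw":0},{"tx":0,"ty":0.8,"tz":0,"turn":0,"claw":0},{"tx":0,"ty":0,"tz":0,"turn":0,"claw":0}])

```text
t: 6.5
eef_pos: [0.4734, 0.1499, 0.2464]
eef_rot: [0.991, 0.133, 0.0, 0.0]
wrist_force: [-0.8, 0.4, 0.8]
grip_width: 0.003
grasp_force: 0.0
```

```bash
python3 - <<'E'
from h import *
rel();front()
E
```

```text
t 6.5 rel axle mm: s 9.2 t -27.3 tcp z 246.4 toolx yaw 15.3 grip 0.002565524308224531 F [-0.8  0.4  0.8]
angle mod60: 25.3 coherence 0.92 n 1029
hist from -180 by 10: [  0   0  12  32   0   0   0   0 139  78   0   0   0   0 139  22   0   0
   1  18  78   1   0   0   0  35 399   4   0   0   0  13  57   1   0   0]
```

It's at 25° again, so 85° in total. Repeat.

Request:
jog_arm(targets=[{"tx":0,"ty":-0.5,"tz":-1,"turn":0,"claw":0},{"tx":0,"ty":0,"tz":-2,"turn":0,"claw":0},{"tx":0,"ty":0,"tz":-2.5,"turn":0,"claw":0},{"tx":0,"ty":-2.3,"tz":0,"turn":0,"claw":0},{"tx":0,"ty":-2.3,"tz":0,"turn":0,"claw":0},{"tx":0,"ty":-2.3,"tz":0,"turn":0,"claw":0},{"tx":0,"ty":-2.3,"tz":0,"turn":0,"claw":0},{"tx":0,"ty":-2.3,"tz":0,"turn":0,"claw":0},{"tx":0,"ty":0,"tz":0,"turn":0,"claw":0},{"tx":0,"ty":0,"tz":2,"turn":0,"claw":0},{"tx":0,"ty":0,"tz":2,"turn":0,"claw":0},{"tx":0,"ty":0,"tz":1.5,"turn":0,"claw":0},{"tx":0,"ty":0,"tz":0,"turn":0,"claw":0}])

```text
t: 7.68
eef_pos: [0.4402, 0.2668, 0.2434]
eef_rot: [0.991, 0.134, -0.002, 0.001]
wrist_force: [-0.6, -0.7, 0.3]
grip_width: 0.0
grasp_force: 0.0
```

Request:
jog_arm(targets=[{"tx":0,"ty":0.7,"tz":0,"turn":0,"claw":0},{"tx":0,"ty":0.7,"tz":0,"turn":0,"claw":0},{"tx":0,"ty":0.7,"tz":0,"turn":0,"claw":0},{"tx":0,"ty":0.7,"tz":0,"turn":0,"claw":0},{"tx":0,"ty":0.7,"tz":0,"turn":0,"claw":0},{"tx":0,"ty":0.7,"tz":0,"turn":0,"claw":0},{"tx":0,"ty":0.7,"tz":0,"turn":0,"claw":0},{"tx":0,"ty":0.7,"tz":0,"turn":0,"claw":0},{"tx":0,"ty":0.7,"tz":0,"turn":0,"claw":0},{"tx":0,"ty":0.7,"tz":0,"turn":0,"claw":0},{"tx":0,"ty":0.7,"tz":0,"turn":0,"claw":0},{"tx":0,"ty":0.7,"tz":0,"turn":0,"claw":0},{"tx":0,"ty":0.7,"tz":0,"turn":0,"claw":0},{"tx":0,"ty":0.7,"tz":0,"turn":0,"claw":0},{"tx":0,"ty":0.7,"tz":0,"turn":0,"claw":0},{"tx":0,"ty":0.7,"tz":0,"turn":0,"claw":0},{"tx":0,"ty":0.8,"tz":0,"turn":0,"claw":0},{"tx":0,"ty":0,"tz":0,"turn":0,"claw":0}])

```text
t: 9.18
eef_pos: [0.4734, 0.1499, 0.2464]
eef_rot: [0.991, 0.133, -0.0, 0.0]
wrist_force: [0.2, 0.1, -0.4]
grip_width: -0.003
grasp_force: 0.0
```

Request:
jog_arm(targets=[{"tx":0,"ty":-0.5,"tz":-1,"turn":0,"claw":0},{"tx":0,"ty":0,"tz":-2,"turn":0,"claw":0},{"tx":0,"ty":0,"tz":-2.5,"turn":0,"claw":0},{"tx":0,"ty":-2.3,"tz":0,"turn":0,"claw":0},{"tx":0,"ty":-2.3,"tz":0,"turn":0,"claw":0},{"tx":0,"ty":-2.3,"tz":0,"turn":0,"claw":0},{"tx":0,"ty":-2.3,"tz":0,"turn":0,"claw":0},{"tx":0,"ty":-2.3,"tz":0,"turn":0,"claw":0},{"tx":0,"ty":0,"tz":0,"turn":0,"claw":0}])

```text
t: 9.93
eef_pos: [0.4402, 0.2701, 0.3013]
eef_rot: [0.991, 0.135, -0.0, 0.0]
wrist_force: [-0.2, -0.6, -0.2]
grip_width: 0.002
grasp_force: 0.0
```

```bash
python3 - <<'E'
from h import *
rel();front()
p,_=r.capture("wrist");q,_=r.capture("side");u,_=r.capture("scene")
f=lambda i:cv2.resize(i,(395,296),interpolation=cv2.INTER_CUBIC)
o=np.vstack([np.hstack([f(p),f(q[140:280,200:387])]),np.hstack([f(u[160:268,235:379]),f(p[130:280,180:380])])]);cv2.imwrite("pics/a3.png",o)
E
```

```text
t 9.9333 rel axle mm: s 8.9 t 97.4 tcp z 301.3 toolx yaw 15.5 grip 0.0016738171289626114 F [-0.2 -0.6 -0.2]
angle mod60: 26.0 coherence 0.92 n 1465
hist from -180 by 10: [  0   0  10  32   0   0   0   1 181  86   0   0   0   0 278 139   0   0
   0  17 206   1   0   0   0  38 400   3   0   0   0  13  58   2   0   0]
```

View pics/a3.png

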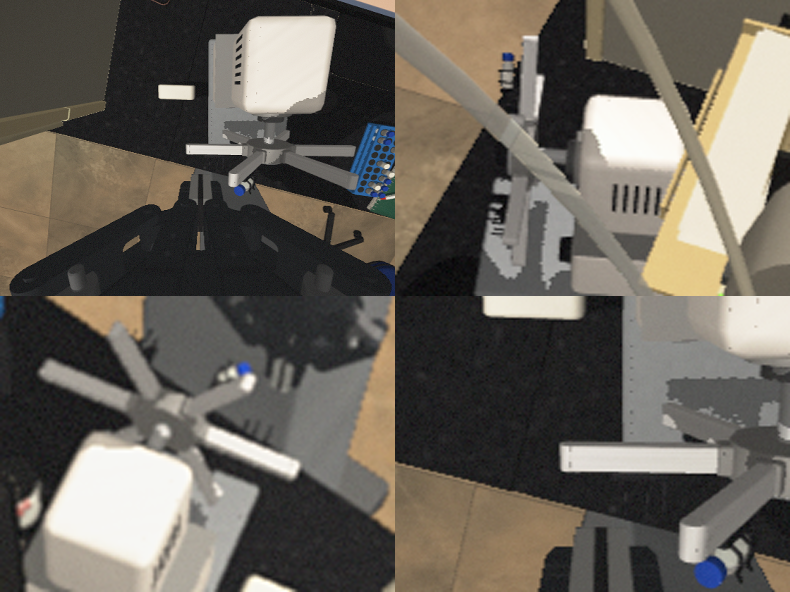

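The vial, with its blue cap, is on the upper-left arm at about -34°: scene crop (244,370), wrist crop (710,570). For the last stroke I'll push that arm to just short of upright and then measure.

Request:
jog_arm(targets=[{"tx":0,"ty":0,"tz":2,"turn":0,"claw":0},{"tx":0,"ty":0,"tz":2,"turn":0,"claw":0},{"tx":0,"ty":0,"tz":1.5,"turn":0,"claw":0},{"tx":0,"ty":0,"tz":0,"turn":0,"claw":0},{"tx":0,"ty":0.7,"tz":0,"turn":0,"claw":0},{"tx":0,"ty":0.7,"tz":0,"turn":0,"claw":0},{"tx":0,"ty":0.7,"tz":0,"turn":0,"claw":0},{"tx":0,"ty":0.7,"tz":0,"turn":0,"claw":0},{"tx":0,"ty":0.7,"tz":0,"turn":0,"claw":0},{"tx":0,"ty":0.7,"tz":0,"turn":0,"claw":0},{"tx":0,"ty":0.7,"tz":0,"turn":0,"claw":0},{"tx":0,"ty":0.7,"tz":0,"turn":0,"claw":0},{"tx":0,"ty":0.7,"tz":0,"turn":0,"claw":0},{"tx":0,"ty":0.7,"tz":0,"turn":0,"claw":0},{"tx":0,"ty":0.4,"tz":0,"turn":0,"claw":0},{"tx":0,"ty":0.2,"tz":0,"turn":0,"claw":0},{"tx":0,"ty":0,"tz":0,"turn":0,"claw":0},{"tx":0,"ty":0,"tz":0,"turn":0,"claw":0}])

```text
t: 11.68
eef_pos: [0.4614, 0.1935, 0.246]
eef_rot: [0.991, 0.133, -0.0, 0.0]
wrist_force: [0.2, -0.6, 0.2]
grip_width: -0.002
grasp_force: 0.0
```

```bash
cat >> h.py <<'E'
def cap():
    for n in("scene","side"):
        p,w=cloud(n);p=p.astype(int)
        s=w[...,0]*c_+w[...,1]*s_-.487;t=-w[...,0]*s_+w[...,1]*c_-.047;z=w[...,2]-.15
        m=(p[...,0]-p[...,2]>40)&(np.hypot(t,z)<.13)&(z>0)&(abs(s+.02)<.03)
        print(n,"cap n",m.sum(),"t,z",np.round([np.median(t[m])*1e3,np.median(z[m])*1e3],1))
        m=(abs(s)<.012)&(abs(t)<.04)&(z>.045)&(z<.105)&(p.min(2)>90)
        q=np.polyfit(z[m],-t[m],1);print("  arm slope deg %.1f"%np.degrees(np.arctan(q[0])),"offset at 80mm %.1f"%(np.polyval(q,.08)*1e3),m.sum())
E
python3 - <<'E'
from h import *
rel();front();cap()
E
```

```text
t 11.6833 rel axle mm: s 9.1 t 17.9 tcp z 246.0 toolx yaw 15.3 grip -0.0021414668131615263 F [ 0.2 -0.6  0.2]
angle mod60: -2.6 coherence 0.92 n 1463
hist from -180 by 10: [  7   0   0   0   0  58 137   0   0   0   0  97 138   0   0   0   0  46
 191   0   0   0   7 335   8   0   0   0   9 417   4   0   0   0   0   9]
scene cap n 0 t,z [nan nan]
  arm slope deg 4.5 offset at 80mm -0.6 16
side cap n 25 t,z [ 0.3 95.1]
  arm slope deg -2.8 offset at 80mm 2.2 173
  return _methods._mean(a, axis=axis, dtype=dtype,
  ret = ret.dtype.type(ret / rcount)
```

That's about -2.6° by a slightly biased measure. I'll withdraw and take line directions of the side arms, which don't depend on the axle offset.

Request:
jog_arm(targets=[{"tx":0,"ty":-0.5,"tz":0,"turn":0,"claw":0},{"tx":0,"ty":-0.5,"tz":-1,"turn":0,"claw":0},{"tx":0,"ty":-1,"tz":-2,"turn":0,"claw":0},{"tx":0,"ty":-2.5,"tz":-3,"turn":0,"claw":0},{"tx":0,"ty":-2.5,"tz":-3,"turn":0,"claw":0},{"tx":0,"ty":-3,"tz":0,"turn":0,"claw":0},{"tx":0,"ty":0,"tz":0,"turn":0,"claw":0},{"tx":0,"ty":0,"tz":0,"turn":0,"claw":0}])

```text
t: 12.55
eef_pos: [0.4344, 0.2919, 0.3368]
eef_rot: [0.991, 0.135, -0.0, -0.0]
wrist_force: [0.3, -0.0, -0.2]
grip_width: 0.0
grasp_force: 0.0
```

```bash
cat >> h.py <<'E'
def lines(src=None):
    for n in("scene","side","both"):
        if n!="both":
            p,w=cloud(n) if src is None else (cv2.imread(f"pics/{n}0.png"),src[n])
            x=w[p.min(2)>70].reshape(-1,3);X=x if n=="scene" else np.concatenate([X,x])
        else: x=X
        s=x[:,0]*c_+x[:,1]*s_-.487;t=-x[:,0]*s_+x[:,1]*c_-.047;z=x[:,2]-.15;rr=np.hypot(t,z);a=np.degrees(np.arctan2(-t,z))
        o=[]
        for k in(-120,-60,0,60,120):
            m=(abs(s)<.012)&(rr>.045)&(rr<.108)&(abs((a-k+180)%360-180)<12)
            if m.sum()<30: o.append((k,None));continue
            l=cv2.fitLine(np.float32(np.c_[-t[m],z[m]]),cv2.DIST_HUBER,0,1e-3,1e-3).ravel()
            o.append((k,round(float((np.degrees(np.arctan2(l[0],l[1]))-k+90)%180-90),1),int(m.sum())))
        print(n,o)
E
python3 - <<'E'
from h import *
print("initial");lines(np.load("w0.npz"))
print("now");rel();lines();front();cap()
p,_=r.capture("wrist");q,_=r.capture("side");u,_=r.capture("scene")
f=lambda i:cv2.resize(i,(395,296),interpolation=cv2.INTER_CUBIC)
o=np.vstack([np.hstack([f(p),f(q[140:280,200:387])]),np.hstack([f(u[160:268,235:379]),f(p[130:280,180:380])])]);cv2.imwrite("pics/a4.png",o)
E
```

```text
initial
scene [(-120, -1.5, 156), (-60, 0.7, 156), (0, 0.4, 98), (60, -1.2, 186), (120, -0.9, 143)]
side [(-120, None), (-60, 0.5, 134), (0, -0.2, 183), (60, 0.4, 102), (120, 0.3, 236)]
both [(-120, -1.7, 170), (-60, 0.6, 290), (0, -0.6, 281), (60, 0.8, 288), (120, 0.6, 379)]
now
t 12.55 rel axle mm: s 9.0 t 120.0 tcp z 336.8 toolx yaw 15.5 grip 0.0003067181979101732 F [ 0.3 -0.  -0.2]
scene [(-120, -4.3, 160), (-60, -3.0, 155), (0, -2.2, 92), (60, -1.9, 188), (120, -1.3, 142)]
side [(-120, None), (-60, -2.2, 122), (0, -2.5, 186), (60, -2.1, 81), (120, -2.0, 237)]
both [(-120, -2.8, 173), (-60, -1.7, 277), (0, -1.0, 278), (60, -2.1, 269), (120, -2.3, 379)]
angle mod60: -2.5 coherence 0.92 n 1678
hist from -180 by 10: [  5   0   0   0   0  67 131   0   0   0   0 132 209   0   0   0   0 162
 187   1   0   0  11 333   6   0   0   0  11 407   7   0   0   0   1   8]
scene cap n 10 t,z [ 6.9 96.1]
  arm slope deg -2.5 offset at 80mm -5.4 86
side cap n 25 t,z [-0.2 94.6]
  arm slope deg -2.3 offset at 80mm 2.2 164
```

View pics/a4.png

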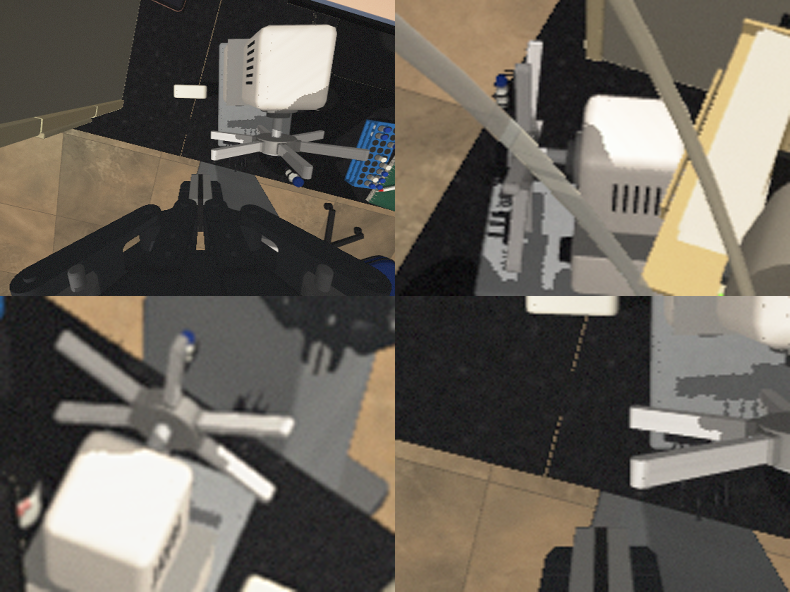

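The vial arm now stands near the top at about -2.2°. That is within tolerance, but a 4 mm further push will centre it.

Request:
jog_arm(targets=[{"tx":0,"ty":3,"tz":0,"turn":0,"claw":0},{"tx":0,"ty":2.5,"tz":3,"turn":0,"claw":0},{"tx":0,"ty":2,"tz":3,"turn":0,"claw":0},{"tx":0,"ty":1,"tz":2,"turn":0,"claw":0},{"tx":0,"ty":0.5,"tz":1,"turn":0,"claw":0},{"tx":0,"ty":0,"tz":0,"turn":0,"claw":0},{"tx":0,"ty":0.5,"tz":0,"turn":0,"claw":0},{"tx":0,"ty":0.4,"tz":0,"turn":0,"claw":0},{"tx":0,"ty":0.3,"tz":0,"turn":0,"claw":0},{"tx":0,"ty":0.2,"tz":0,"turn":0,"claw":0},{"tx":0,"ty":0,"tz":0,"turn":0,"claw":0},{"tx":0,"ty":0,"tz":0,"turn":0,"claw":0}])

```text
t: 14.0
eef_pos: [0.4626, 0.19, 0.2467]
eef_rot: [0.991, 0.133, 0.0, -0.0]
wrist_force: [-0.2, 0.0, -0.1]
grip_width: 0.005
grasp_force: 0.0
```

```bash
python3 -c "
from h import *
rel()"
```

```text
t 14.0 rel axle mm: s 9.3 t 14.2 tcp z 246.7 toolx yaw 15.3 grip 0.00515855827914854 F [-0.2  0.  -0.1]
```

Request:
jog_arm(targets=[{"tx":0,"ty":-0.5,"tz":0,"turn":0,"claw":0},{"tx":0,"ty":-0.5,"tz":-1,"turn":0,"claw":0},{"tx":0,"ty":-1,"tz":-2,"turn":0,"claw":0},{"tx":0,"ty":-2.5,"tz":-3,"turn":0,"claw":0},{"tx":0,"ty":-2.5,"tz":-3,"turn":0,"claw":0},{"tx":0,"ty":-3,"tz":0,"turn":0,"claw":0},{"tx":0,"ty":0,"tz":0,"turn":0,"claw":0},{"tx":0,"ty":0,"tz":0,"turn":0,"claw":0}])

```text
t: 14.67
eef_pos: [0.4354, 0.288, 0.3367]
eef_rot: [0.991, 0.135, -0.0, 0.0]
wrist_force: [-0.1, -0.4, 0.1]
grip_width: -0.003
grasp_force: 0.0
```

```bash
python3 - <<'E'
from h import *
rel();lines();front()
E
```

```text
t 14.6667 rel axle mm: s 9.0 t 115.9 tcp z 336.7 toolx yaw 15.5 grip -0.0026722632089632463 F [-0.1 -0.4  0.1]
scene [(-120, -0.5, 149), (-60, -1.1, 160), (0, -2.0, 93), (60, -1.9, 191), (120, -1.2, 140)]
side [(-120, None), (-60, -1.1, 126), (0, -1.6, 185), (60, -0.5, 91), (120, -0.6, 232)]
both [(-120, -0.8, 162), (-60, -0.8, 286), (0, -0.4, 278), (60, -0.7, 282), (120, 0.1, 372)]
angle mod60: -0.8 coherence 0.92 n 1701
hist from -180 by 10: [  5   0   0   0   0  31 169   1   0   0   0  59 301   0   0   0   0 119
 233   0   0   0   5 319  35   0   0   0   1 390  24   0   0   0   0   9]
```

The carousel is within about 1° of upright and the hand is clear, so I'm handing it in.

```bash
python3 -c "
from cell import r
print(r.job_done())"
```

```text
the job is handed in; nothing more can be done
None
```

The job is handed in: the vial's arm points straight up to within about 1° with the cap on top, the hand is clear of the rotator, and the arm finished at about 15 s of the 58 s; I got no verdict back from the judging.

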